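# Pack the marking-out caddy at the joiner's bench

## Robot

A 6-joint arm with a two-finger parallel gripper is mounted at the origin on the work surface. World frame = base frame: x ahead of the robot, y to its left, z up, the work surface at z = 0. Lengths are in mm, angles in rad, forces in N, time in s.
With the tool pointing down it reaches from about 275 to 1000 mm from the base axis. Payload 8.4 kg.
Tool frame: the origin (TCP) lies midway between the tips of the shut fingers; the grasp point (between the pads) lies 19 mm behind it; z points along the fingers, y is the line along which they close (so a half turn about z gives the same grasp; the last joint's range is limited). The gripper opens to 85 mm and grips with 20 to 120 N. Pads are 22 mm wide; open, the fingers measure 114 mm over their backs; the gripper's body (76 mm by 85 mm) begins 54 mm behind the grasp point. The pads swing forward as they close: fully open they stand 13 mm farther back than shut.
Start: joints at [-1.283, 0.353, 1.633, -0, 1.155, -0.002], TCP at [178.599, -598.941, 231.281] pointing down, gripper open.
Joint ranges: [-2.63, 2.63], [-0.92, 2.1], [0.06, 2.66], [-1.3, 4.44], [0, 2.69], [-3.02, 3.02]. Speed limits (rad/s): [2.22, 2.22, 2.79, 3.14, 3.14, 3.14].

## Interface

Orientations are given as [roll, pitch, yaw] about the fixed x, y, z axes, in that order (R = Rz(yaw) Ry(pitch) Rx(roll)).
In Python, from rig import r gives the robot as it stands.
- The arm moves only by the shell command python3 -m inch 'ROWS' [OPENING] [FORCE]. ROWS is JSON, a list that holds one entry, the list of rows, each a list of 6 numbers: the shift along the tool's x, y, z scaled (see below), then the turn, a rotation vector about the tool's x, y, z scaled (see below). In form: [[[tx, ty, tz, wx, wy, wz], ...]]. A call has 1 to 8 rows; each row is the pose to reach, as a shift and turn from the pose commanded when the call began, along the tool's axes at that moment, turning the shorter way round; what a row does not reach only later rows make up. The controller multiplies each number of a shift by 20 cm and each number of a turn by pi rad. A row lasts 1/12 s, in which the tool goes at most 41.7 mm and 7.16 degrees, less where a joint would pass 70% of its speed; a pose out of reach is approached as far as the arm can. A call with a number of a shift or a turn outside -1 to 1 is refused whole. A call with a gripper value outside its range is refused whole. OPENING is the gripper's target within -1 to 1 (fully open at 1, half-way at 0, shut at -1), set as the call begins (- or left out, the last holds). The fingers move at their own pace and stop on an object; FORCE is the grip in N (left out, the last holds). Time passes only in rows, so rows that repeat a pose let the fingers close. It gives the time, the measured TCP pose, the force, the opening and the grip force at its end, in the units of the state.
- r.sense(): the state, without advancing time (a new reading comes with each control period).
- r.grab_frame(name): name is "scene" or "side" or "wrist"; returns the picture (420x560x3 uint8, red, green, blue); there is no depth.
- r.camera_info(name): a dict with "K" (3x3 intrinsics, pixels), "rvec" (rotation vector, rad) and "tvec" (3), from world to camera coordinates, as OpenCV has them; the wrist camera has in their place "mount" (4x4, takes a point from camera to tool coordinates, whose origin is the TCP and whose axes are the flange's). Camera axes: x right, y down, z forward; pixel columns grow to the right and rows downward; lengths in mm; the calibration is good to about 2 mm. A picture is of the moment at which its call begins: read the wrist's pose just before it. camera_info takes no time and is no camera call.
- r.sign_off(): hands the job in; it is judged then, once.
The state is a dict: "clock": time; "qpos": joint angles; "qvel": joint speeds; "joint_efforts": joint torques, N m; "eef_pos": TCP position; "tcp_rot": TCP orientation; "contact_force": force on the tool from outside, world axes, zero at the start; "wrist_torque": the same for the moment, N m; "opening": opening from 0.0 (shut) to 1.0 (fully open); "grasp_force": force on a finger pad.
Only numpy, scipy, OpenCV 4.12 (cv2) and the standard library are available. Lean on these libraries where they do the work, as an engineer would, in place of code of your own. Each camera call takes 0.05 s, during which the arm holds its last target. There are 200 camera calls.

## Task

Put the try square (right-angled blade), the marking gauge and the block plane away in the caddy, each lying flat, fully down in the recess cut to its own shape, and let go of them. Leave the look-alikes (mitre square, mallet, sanding block) and the glue jar undisturbed where they stand.

Things in the scene. Friction and masses are not known exactly. Their poses are not given: they have to be found in the camera images.
- try_square: Lies flat. Dark stock 80 (x) x 20 (y) x 28 mm high, centred at (0, -25) mm; steel blade 20 mm wide, 3 mm thick at a right angle to it at its +x end (x 20 to 40, y -15 to 35, 14 mm up). Origin: underside, centre of the 80 x 70 mm outline. 130 g; grip the stock across its 20 mm, clear of the blade, e.g. at (-8, -25) mm.
- marking_gauge: Pale beech. Head block 26 (x) x 50 (y) x 40 mm high; 14 mm square beam through its middle along x (x -55 to 65 mm, 13 to 27 mm up), standing out on both sides; brass thumbscrew on top, 14 mm wide, 8 mm high. Origin: centre of the head's underside. 100 g; grip the head across its 50 mm.
- block_plane: Pale beech body 110 (x) x 40 (y) x 32 mm high, slanting steel iron (30 mm wide, up to 52 mm above the underside) behind its middle, small round knob (up to 50 mm) near the +x end. Origin: centre of the underside. 220 g; grip the body across its 40 mm, at the middle.
- square_bay: Fixed insert 140 (x) x 108 (y) mm, one of three in a row 110 mm apart (order varies) in a caddy. Origin: centre of its underside, 6 mm over the bench. Dark recess floor 4 mm over the origin, recess 8 mm deep, insert top and caddy rim 18 mm over the bench. L recess: x -49 to 49, y -44 to -6 (stock) and x 11 to 49, y -6 to 44 mm (blade). The square's origin and axes match these; fits one way.
- gauge_bay: Fixed insert 140 (x) x 108 (y) mm, one of three in a row 110 mm apart (order varies) in a caddy. Origin: centre of its underside, 6 mm over the bench. Dark recess floor 4 mm over the origin, recess 8 mm deep, insert top and caddy rim 18 mm over the bench. Cross recess: 44 (x) x 68 (y) mm for the head, channel 32 mm wide along x for the beam. Gauge centred, beam along x, either way round.
- plane_bay: Fixed insert 140 (x) x 108 (y) mm, one of three in a row 110 mm apart (order varies) in a caddy. Origin: centre of its underside, 6 mm over the bench. Dark recess floor 4 mm over the origin, recess 8 mm deep, insert top and caddy rim 18 mm over the bench. Rectangular recess 130 (x) x 60 (y) mm. Plane centred, length along x, either way round.
- mitre_square: look-alike, stays: same stock as the try square (80 x 20 x 28 mm, centred at (0, -25 mm)), but its 20 mm wide blade stands out at 45 degrees from near the +x end (over y up to 50 mm). Origin: underside, 25 mm to the blade's side of the stock's centre.
- mallet: look-alike, stays: pale beech mallet, head 36 mm (x) by 78 mm (y) by 40 mm high at the +x END (x 22 to 58 mm) of a round 18 mm handle that reaches to x = -73 mm on one side only. Origin: on the underside plane, below the handle, 40 mm from the head's centre.
- sanding_block: look-alike, stays: plain block 110 mm (x) by 40 mm (y) by 34 mm high, beech on a cork sole, without iron or knob. Origin: centre of the underside.
- glue_jar: closed glue jar with a white lid, 56 mm wide and 70 mm high, stays. Origin: centre of the underside.
Mind the look-alikes: they are no part of the job. What is shaped like the marking_gauge but blue or green is not meant.

How it is judged (in metres and radians):
At the end, for the whole second after the job is handed in: Square, gauge and plane each down on the floor of their own recess (origin 1-7 mm over the insert's, within 15 mm along its x and y), flat within 0.1 rad, x axes within 0.4 rad, released, at rest; mitre square, mallet, sanding block and jar within 20 mm of their starts (x of try_square in the frame of square_bay between -0.015 and 0.015 m and y of try_square in the frame of square_bay between -0.015 and 0.015 m and z of try_square in the frame of square_bay between 0.001 and 0.007 m and angle between each of try_square, marking_gauge, block_plane's own z axis and vertical below 0.1 rad and angle between the x axis of try_square and the x axis of square_bay, either way round below 0.4 rad and linear speed of each of try_square, marking_gauge, block_plane below 0.02 m/s and angular speed of each of try_square, marking_gauge, block_plane below 0.2 rad/s and x of marking_gauge in the frame of gauge_bay between -0.015 and 0.015 m and y of marking_gauge in the frame of gauge_bay between -0.015 and 0.015 m and z of marking_gauge in the frame of gauge_bay between 0.001 and 0.007 m and angle between the x axis of marking_gauge and the x axis of gauge_bay, either way round below 0.4 rad and x of block_plane in the frame of plane_bay between -0.015 and 0.015 m and y of block_plane in the frame of plane_bay between -0.015 and 0.015 m and z of block_plane in the frame of plane_bay between 0.001 and 0.007 m and angle between the x axis of block_plane and the x axis of plane_bay, either way round below 0.4 rad and distance of each of mitre_square, mallet, sanding_block, glue_jar from where it was at the start of the episode below 0.02 m); the robot touches nothing.
It fails at once if the mitre square is disturbed (moved more than 20 mm) (distance of mitre_square from where it was at the start of the episode above 0.02 m).
It fails at once if the mallet is disturbed (moved more than 20 mm) (distance of mallet from where it was at the start of the episode above 0.02 m).
It fails at once if the sanding block is disturbed (moved more than 20 mm) (distance of sanding_block from where it was at the start of the episode above 0.02 m).
It fails at once if the glue jar is disturbed (moved more than 20 mm) (distance of glue_jar from where it was at the start of the episode above 0.02 m).
It also fails if it takes over 83 s, if anything falls off the work surface, if the arm or the gripper's body presses on something with over 40 N, if the wrist force passes 120 N, or if a joint passes its speed limit or range.

## Working session

There is one attempt and no reset: what is moved stays moved. The work goes in short steps, Python scripts to look and compute and a shell command to move; the robot and the scene stay as the last step left them, time stands still between calls to the robot, and variables do not carry over. Pictures are saved under pics/ and viewed, at most 14 in all, crops included, and the job is handed in when it is done.

```bash
ls; mkdir -p pics; cat > h.py <<'E'
import numpy as np,cv2
from rig import r
from scipy.spatial.transform import Rotation as R
def cam(n):
    c=r.camera_info(n);K=np.array(c["K"],float)
    if "rvec" in c:
        Rm=cv2.Rodrigues(np.array(c["rvec"],float))[0];t=np.array(c["tvec"],float).ravel();return K,Rm.T,-Rm.T@t
    s=r.sense();T=np.eye(4);T[:3,:3]=R.from_euler('xyz',s["tcp_rot"]).as_matrix();T[:3,3]=s["eef_pos"]
    M=T@np.array(c["mount"]);return K,M[:3,:3],M[:3,3]
def px(c,u,v,z=0.):
    K,Rm,o=c;d=Rm@np.linalg.inv(K)@[u,v,1];return o+d*(z-o[2])/d[2]
def proj(c,p):
    K,Rm,o=c;q=K@Rm.T@(np.array(p,float)-o);return q[:2]/q[2]
def top(c,img,x0,x1,y0,y1,z,s=1.0):
    # rectified plan of plane z: column = (x-x0)*s, row=(y1-y)*s  -> x right,y up
    w=[(x0,y1),(x1,y1),(x1,y0),(x0,y0)]
    src=np.float32([proj(c,(x,y,z)) for x,y in w]);dst=np.float32([((x-x0)*s,(y1-y)*s) for x,y in w])
    return cv2.warpPerspective(img,cv2.getPerspectiveTransform(src,dst),(int((x1-x0)*s),int((y1-y0)*s)))
def save(n,im): cv2.imwrite("pics/"+n+".png",cv2.cvtColor(im,cv2.COLOR_RGB2BGR))
E
python3 - <<'E'
from h import *
for n in("scene","side"):
    im=r.grab_frame(n);np.save(n+".npy",im);save(n,im);c=cam(n);print(n,c[2].round(),[px(c,u,v).round() for u,v in((0,0),(559,0),(559,419),(0,419))])
print(r.sense()["tcp_rot"],r.camera_info("wrist"))
E
```

```text
pics
scene [1137.  -68.  946.] [array([-692., -714.,    0.]), array([-286., 1321.,    0.]), array([1037.,  496.,    0.]), array([ 819., -520.,    0.])]
side [ 408. -724.  804.] [array([-1191.,  2185.,     0.]), array([2612., 2291.,    0.]), array([ 983., -461.,    0.]), array([ -72., -411.,    0.])]
[-3.14027892e+00  2.33627220e-05  2.89817542e-01] {'K': array([[320.41507731,   0.        , 277.67711331],
       [  0.        , 320.41507731, 208.55775947],
       [  0.        ,   0.        ,   1.        ]]), 'mount': array([[-7.97738292e-05, -9.62404841e-01, -2.71619065e-01,
         6.96492996e+01],
       [ 9.99998798e-01,  3.43777415e-04, -1.51177452e-03,
         3.63693657e-03],
       [ 1.54831562e-03, -2.71618859e-01,  9.62403657e-01,
        -1.42126109e+02],
       [ 0.00000000e+00,  0.00000000e+00,  0.00000000e+00,
         1.00000000e+00]])}
```

View pics/scene.png

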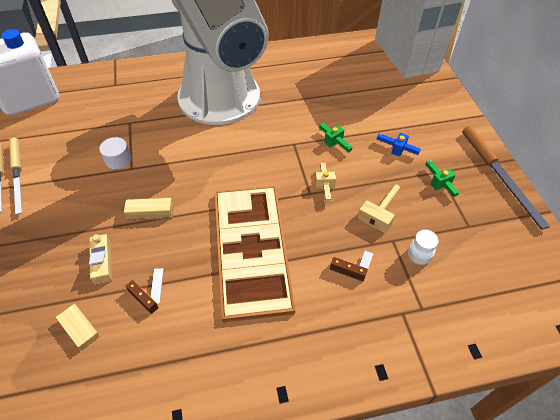

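View pics/side.png

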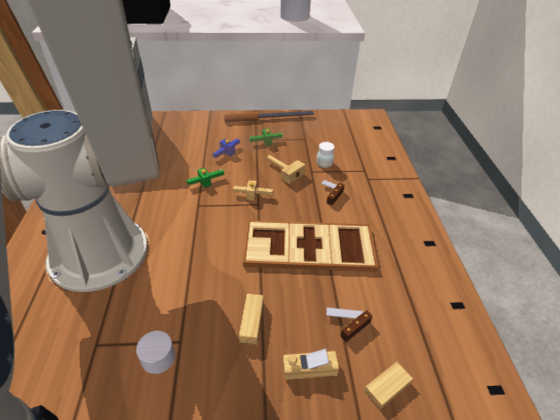

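The scene view shows two dark-stocked squares at (142,292) and (350,266). The pale gauge with a beam on both sides is at (325,181), and the mallet with a one-sided handle is at (378,210). The plane with iron and knob is at (99,258). Plain blocks are at (148,209) and (77,325), and the jar is at (423,247). The bays, from the far end to the near end, are L (250,208), cross (253,247) and rectangle (256,290). The next crop enlarges and rectifies the candidates.

```bash
python3 - <<'E'
from h import *
im=np.load("scene.npy");c=cam("scene")
for n,u,v in(("sqA",142,292),("sqB",350,266),("gauge",325,181),("plane",99,258),("blk1",148,209),("blk2",77,325),("L",250,208),("rect",256,290),("jar",423,247),("mallet",378,210)):print(n,px(c,u,v,10).round())
# two plans 400x300mm... scale 2: panels
tiles=[]
for z,(u,v) in((28,(142,292)),(28,(350,266)),(40,(325,181)),(32,(99,258))):
    p=px(c,u,v,z/2).round(-1);x,y=p[:2]
    t=top(c,im,x-80,x+80,y-80,y+80,z,1.8);t=np.ascontiguousarray(t)
    for k in range(0,160,40):
        cv2.putText(t,str(int(x-80+k)),(int(k*1.8),285),0,.35,(255,255,255));cv2.putText(t,str(int(y+80-k)),(0,int(k*1.8)+8),0,.35,(255,255,255))
        cv2.line(t,(int(k*1.8),272),(int(k*1.8),276),(255,255,255))
    tiles.append(t)
save("cand",np.vstack([np.hstack(tiles[:2]),np.hstack(tiles[2:])]))
E
```

```text
sqA [ 617. -251.   10.]
sqB [649. 208.  10.]
gauge [396. 220.  10.]
plane [ 511. -343.   10.]
blk1 [ 394. -228.   10.]
blk2 [ 665. -385.   10.]
L [442.  16.  10.]
rect [663. -10.  10.]
jar [636. 389.  10.]
mallet [512. 322.  10.]
```

View pics/cand.png

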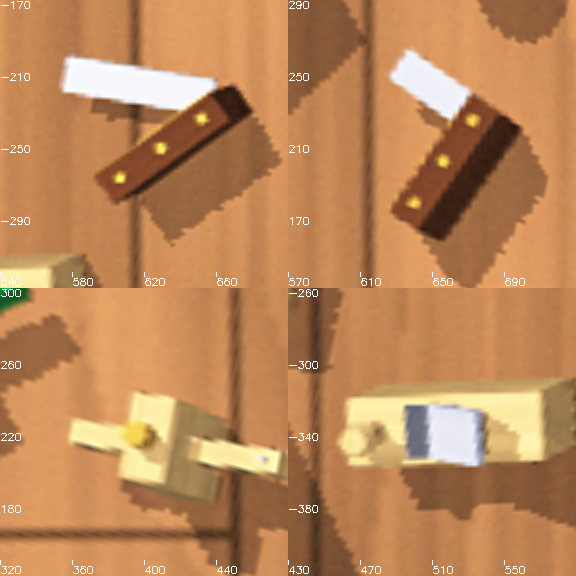

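Confirmed in the crop. Top left, scene (142,292), has its blade at 45°, so it is the mitre square and stays. Top right, scene (350,266), has its blade at a right angle, so it is the try square. Bottom left is the pale gauge with its beam on both sides, and bottom right is the plane with iron and knob, knob toward -x. Next I'll measure the caddy and top faces with masks.

```bash
cat >> h.py <<'E'
def go(x,y,z,yaw=None):
    s=r.sense();Rm=R.from_euler('xyz',s["tcp_rot"]);d=Rm.inv().apply(np.array([x,y,z])-s["eef_pos"])
    w=np.zeros(3)
    if yaw is not None: w=(Rm.inv()*R.from_euler('xyz',[np.pi,0,yaw])).as_rotvec()
    print("go",(d/200).round(3),(w/np.pi).round(3),"rows",np.linalg.norm(d)/41.7,np.degrees(np.linalg.norm(w))/7.16)
def rect(mask,c,z,near=None):
    # image mask -> min-area rectangle on plane z
    cs,_=cv2.findContours(mask.astype(np.uint8),cv2.RETR_EXTERNAL,cv2.CHAIN_APPROX_NONE)
    k=max(cs,key=cv2.contourArea) if near is None else max(cs,key=lambda k:cv2.pointPolygonTest(k,near,True))
    P=np.float32([px(c,*p,z)[:2] for p in k[:,0,:].astype(float)]);return cv2.minAreaRect(P),P
E
python3 - <<'E'
from h import *
im=np.load("scene.npy");c=cam("scene")
t=np.ascontiguousarray(top(c,im,360,740,-130,150,18,2))
for k in range(0,380,40): cv2.putText(t,str(360+k),(k*2,555),0,.4,(255,255,255));cv2.line(t,(k*2,0),(k*2,8),(255,255,0))
for k in range(0,280,40): cv2.putText(t,str(150-k),(0,k*2+8),0,.4,(255,255,255));cv2.line(t,(30,k*2),(38,k*2),(255,255,0))
save("caddy",t)
hsv=cv2.cvtColor(im,cv2.COLOR_RGB2HSV)
for n,u,v in(("insert",228,205),("recess",250,208),("rim",229,317),("bench",200,340),("gauge",321,181),("headside",330,183),("planetop",100,245),("stock",345,264)):print(n,im[v,u],hsv[v,u])
go(430,-330,260,0.)
E
```

```text
insert [254 246 203] [ 25  51 254]
recess [255 241 185] [ 24  70 255]
rim [216 136  77] [ 13 164 216]
bench [223 157  99] [ 14 142 223]
gauge [160 129  83] [ 18 123 160]
headside [159 128  81] [ 18 125 159]
planetop [255 237 166] [ 24  89 255]
stock [130  74  44] [ 10 169 130]
go [ 1.589 -0.927 -0.146] [-0.     0.     0.092] rows 8.851020459270622 2.3192025894664132
```

View pics/caddy.png

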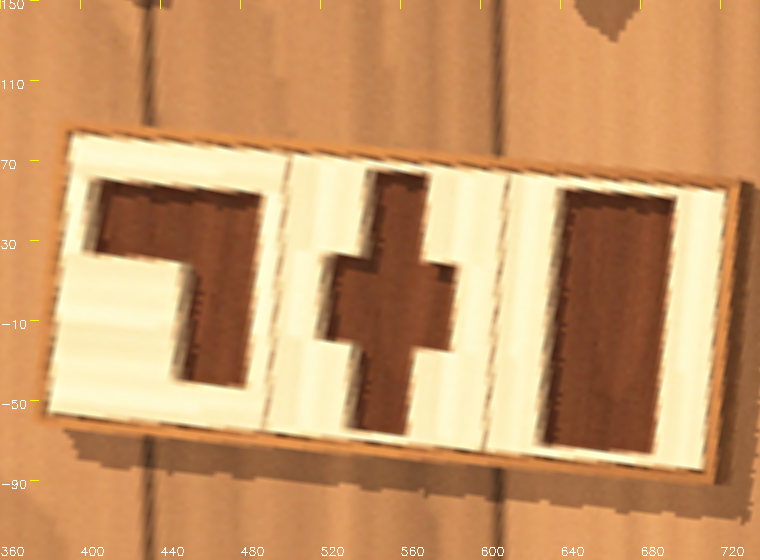

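The caddy runs along world +x with the L, cross and rectangle bays in that order. In the L bay the stock arm is on the +x side and the blade arm is at the +y end, so the insert's yaw is about 84°. I'll fit the pale insert area and move off toward the plane with a first wrist view.

```bash
python3 -m inch '[[[0.8,-0.46,-0.15,0,0,0.09],[0.8,-0.46,-0.15,0,0,0.09],[0.8,-0.46,-0.15,0,0,0.09],[0.8,-0.46,-0.15,0,0,0.09],[0.8,-0.46,-0.15,0,0,0.09],[0.8,-0.46,-0.15,0,0,0.09]]]' 1 60
python3 - <<'E'
from h import *
im=np.load("scene.npy");c=cam("scene")
hsv=cv2.cvtColor(im,cv2.COLOR_RGB2HSV)
m=((hsv[...,1]<110)&(hsv[...,2]>200)).astype(np.uint8);m[:,:212]=0;m[:,300:]=0;m[:180]=0
m=cv2.morphologyEx(m,cv2.MORPH_CLOSE,np.ones((5,5)))
q,P=rect(m,c,18);print("caddy",q)
go(430,-330,260,0.)
E
```

```text
clock: 0.6
eef_pos: [308.3, -462.2, 262.0]
tcp_rot: [-3.141, -0.001, 0.01]
contact_force: [0.7, 0.2, 0.1]
opening: 1.003
grasp_force: 0.0
caddy ((553.216064453125, -0.746429443359375), (139.43258666992188, 328.748779296875), 85.0041275024414)
go [ 0.615 -0.655  0.011] [-0.    -0.     0.003] rows 4.30882368270883 0.08211283249305014
```

```bash
python3 -m inch '[[[1,-0.6,0.2,0,0,0],[1,-0.6,0.2,0,0,0],[1,-0.6,0.2,0,0,0],[1,-0.6,0.2,0,0,0],[1,-0.6,0.2,0,0,0],[1,-0.6,0.2,0,0,0],[1,-0.6,0.2,0,0,0]]]'
python3 - <<'E'
from h import *
c=cam("wrist");im=r.grab_frame("wrist");np.save("w1.npy",im);np.savez("w1c",*c)
t=np.ascontiguousarray(top(c,im,420,620,-430,-250,32,3))
for k in range(0,200,20): cv2.putText(t,str(420+k),(k*3,535),0,.4,(255,255,255))
for k in range(0,180,20): cv2.putText(t,str(-250-k),(0,k*3+8),0,.4,(255,255,255))
save("wplane",t)
E
```

```text
clock: 1.18
eef_pos: [508.2, -340.9, 219.6]
tcp_rot: [-3.14, 0.0, 0.01]
contact_force: [-0.6, 0.2, 0.3]
opening: 0.999
grasp_force: 0.0
```

View pics/wplane.png

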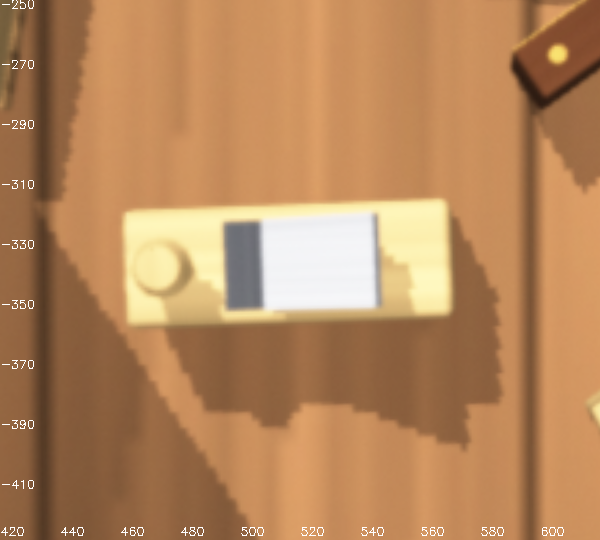

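The plane's top spans crop pixels (123,211), (447,200), (452,313) and (127,325). That puts its centre at about (515.8,-337.4) with its long axis at +2°, knob toward -x. I'll go down on it.

```bash
python3 -m inch '[[[0.038,-0.018,0.2,0,0,-0.008],[0.038,-0.018,0.4,0,0,-0.008],[0.038,-0.018,0.6,0,0,-0.008],[0.038,-0.018,0.75,0,0,-0.008],[0.038,-0.018,0.88,0,0,-0.008],[0.038,-0.018,0.96,0,0,-0.008],[0.038,-0.018,1,0,0,-0.008],[0.038,-0.018,1,0,0,-0.008]]]' 1
python3 -c "
from h import *
go(515.8,-337.4,6,0.035)"
```

```text
clock: 1.9
eef_pos: [510.5, -340.1, 19.5]
tcp_rot: [-3.14, 0.003, 0.031]
contact_force: [-0.6, 0.5, -0.1]
opening: 1.001
grasp_force: 0.0
go [ 0.027 -0.013  0.067] [-0.001  0.001 -0.001] rows 0.3543785410302874 0.040089567308120154
```

```bash
python3 -m inch '[[[0,0,0.03,0,0,0],[0,0,0.067,0,0,0],[0,0,0.067,0,0,0]]]' 1
python3 -c "
from h import *
go(515.8,-337.4,6,0.035)"
```

```text
clock: 2.15
eef_pos: [512.2, -340.2, 7.7]
tcp_rot: [3.141, -0.0, 0.032]
contact_force: [-1.3, 0.1, -0.4]
opening: 0.998
grasp_force: 0.0
go [ 0.018 -0.013  0.009] [ 0.    -0.    -0.001] rows 0.11648502528310287 0.0237258876185465
```

```bash
python3 -m inch '[[[0.015,-0.013,0.009,0,0,0],[0.015,-0.013,0.009,0,0,0],[0.015,-0.013,0.009,0,0,0]]]' 1
python3 -m inch '[[[0,0,0,0,0,0],[0,0,0,0,0,0],[0,0,0,0,0,0],[0,0,0,0,0,0],[0,0,0,0,0,0],[0,0,0,0,0,0],[0,0,0,0,0,0],[0,0,0,0,0,0]]]' -1 60
```

```text
clock: 2.4
eef_pos: [515.8, -337.2, 6.6]
tcp_rot: [3.141, -0.001, 0.033]
contact_force: [0.7, -0.7, 0.8]
opening: 0.998
grasp_force: 0.0
clock: 3.07
eef_pos: [515.5, -337.5, 6.5]
tcp_rot: [3.141, -0.001, 0.032]
contact_force: [-0.2, 0.3, 5.2]
opening: 0.456
grasp_force: 61.7
```

```bash
python3 -m inch '[[[0,0,-0.15,0,0,0],[0,0,-0.35,0,0,0],[0,0,-0.55,0,0,0],[0.08,-0.16,-0.6,0,0,-0.03],[0.16,-0.32,-0.6,0,0,-0.07],[0.24,-0.48,-0.6,0,0,-0.11],[0.32,-0.65,-0.6,0,0,-0.15],[0.4,-0.81,-0.6,0,0,-0.19]]]'
python3 -c "
from h import *
go(662.8,-10.3,120,1.484)"
```

```text
clock: 3.73
eef_pos: [589.9, -171.0, 125.8]
tcp_rot: [-3.141, 0.0, 0.632]
contact_force: [0.2, 0.0, -2.4]
opening: 0.454
grasp_force: 61.5
go [ 0.769 -0.433  0.029] [-0.     0.    -0.271] rows 4.234412252020926 6.81679698140892
```

```bash
python3 -m inch '[[[0.15,-0.08,0.01,0,0,-0.035],[0.3,-0.16,0.01,0,0,-0.073],[0.45,-0.25,0.02,0,0,-0.112],[0.6,-0.34,0.03,0,0,-0.15],[0.7,-0.4,0.03,0,0,-0.19],[0.77,-0.433,0.03,0,0,-0.23],[0.77,-0.433,0.03,0,0,-0.271],[0.77,-0.433,0.03,0,0,-0.271]]]'
python3 -c "
from h import *
go(662.8,-10.3,25,1.484)"
```

```text
clock: 4.4
eef_pos: [663.8, -11.2, 119.3]
tcp_rot: [-3.14, 0.0, 1.485]
contact_force: [0.2, -0.8, -2.6]
opening: 0.456
grasp_force: 61.5
go [ 0.004 -0.005  0.471] [-0.  0.  0.] rows 2.2607847029270225 0.014651458056997472
```

```bash
python3 -m inch '[[[0.004,-0.005,0.15,0,0,0],[0.004,-0.005,0.3,0,0,0],[0.004,-0.005,0.42,0,0,0],[0.004,-0.005,0.47,0,0,0],[0.004,-0.005,0.49,0,0,0],[0.004,-0.005,0.505,0,0,0],[0.004,-0.005,0.51,0,0,0],[0.004,-0.005,0.51,0,0,0]]]'
```

```text
clock: 5.07
eef_pos: [664.0, -11.7, 19.3]
tcp_rot: [3.14, -0.0, 1.477]
contact_force: [-0.1, -0.7, -1.3]
opening: 0.455
grasp_force: 61.4
```

```bash
python3 -m inch '[[[0,0,0.008,0,0,0],[0,0,0.012,0,0,0],[0,0,0.012,0,0,0]]]'
python3 -m inch '[[[0,0,0,0,0,0],[0,0,0,0,0,0],[0,0,0,0,0,0],[0,0,-0.01,0,0,0],[0,0,-0.02,0,0,0]]]' 1
python3 -m inch '[[[0,0,-0.15,0,0,0],[0,0,-0.35,0,0,0],[0,0,-0.55,0,0,0],[0,0,-0.75,0,0,0],[0,0,-0.95,0,0,0],[0,0,-1,0,0,0]]]' 1
python3 - <<'E'
from h import *
im=r.grab_frame("side");save("side2",cv2.resize(im[200:340,200:460],None,fx=3,fy=3))
go(420,220,219)
E
```

```text
clock: 5.32
eef_pos: [663.8, -11.5, 16.5]
tcp_rot: [3.14, -0.0, 1.478]
contact_force: [0.7, 0.7, 1.1]
opening: 0.456
grasp_force: 61.7
clock: 5.73
eef_pos: [663.0, -11.5, 19.8]
tcp_rot: [-3.141, 0.0, 1.478]
contact_force: [0.0, -0.2, 0.0]
opening: 0.997
grasp_force: 0.0
clock: 6.23
eef_pos: [666.1, -11.5, 227.4]
tcp_rot: [3.132, -0.001, 1.478]
contact_force: [0.7, -0.5, 0.3]
opening: 1.001
grasp_force: 0.0
go [ 1.038 -1.333  0.026] [0. 0. 0.] rows 8.105567553079721 0.0
```

View pics/side2.png

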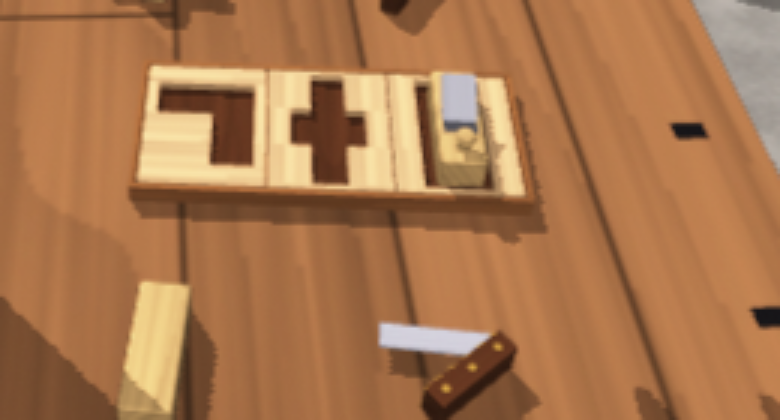

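The plane sits in the rectangular recess at crop (460,130), with the mitre square undisturbed below it. Next is the try square.

```bash
python3 -m inch '[[[0.17,-0.02,0,0,0,0.035],[0.35,-0.05,0,0,0,0.07],[0.53,-0.07,0,0,0,0.105],[0.7,-0.1,0,0,0,0.14],[0.87,-0.12,0,0,0,0.17],[1,-0.14,0,0,0,0.17],[1,-0.14,0,0,0,0.17]]]' 1
python3 - <<'E'
from h import *
c=cam("wrist");im=r.grab_frame("wrist");print(c[2])
t=np.ascontiguousarray(top(c,im,560,760,120,300,28,3))
for k in range(0,200,20): cv2.putText(t,str(560+k),(k*3,535),0,.4,(255,255,255))
for k in range(0,180,20): cv2.putText(t,str(300-k),(0,k*3+8),0,.4,(255,255,255))
save("wsq",t)
t=np.ascontiguousarray(top(c,im,320,520,140,320,40,3))
for k in range(0,200,20): cv2.putText(t,str(320+k),(k*3,535),0,.4,(255,255,255))
for k in range(0,180,20): cv2.putText(t,str(320-k),(0,k*3+8),0,.4,(255,255,255))
save("wga",t)
E
```

```text
clock: 6.87
eef_pos: [652.7, 195.1, 218.5]
tcp_rot: [-3.14, -0.0, 0.947]
contact_force: [-0.5, -0.3, -0.5]
opening: 0.998
grasp_force: 0.0
[693.86504856 251.03749318 360.63565846]
```

View pics/wsq.png

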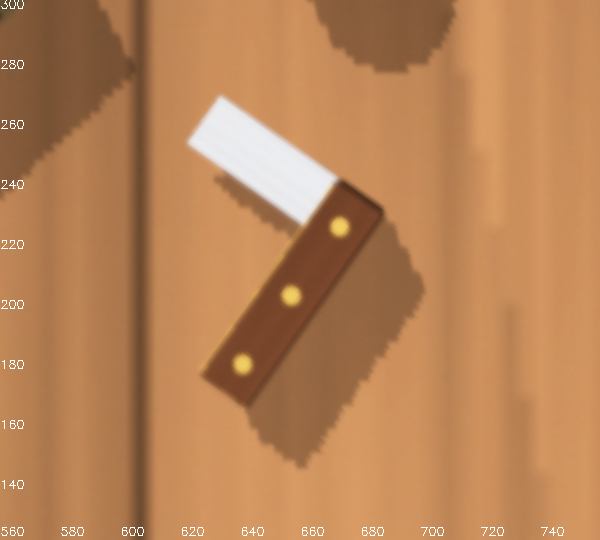

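View pics/wga.png

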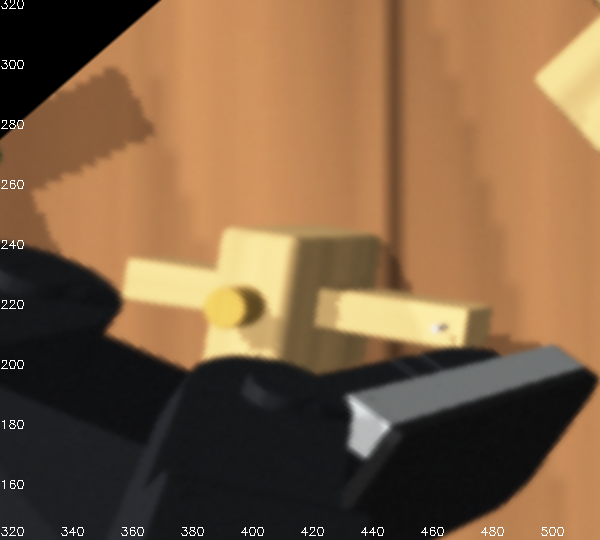

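The square's pins lie at crop (340,226), (291,295) and (243,364), so the stock centre is about (657,202) at 0.958 rad and the blade is square to it. The gripper is already over the grip point, so I'll go down.

```bash
python3 -m inch '[[[0,0,0.2,0,0,-0.003],[0,0,0.4,0,0,-0.003],[0,0,0.6,0,0,-0.003],[0,0,0.75,0,0,-0.003],[0,0,0.88,0,0,-0.003],[0,0,0.96,0,0,-0.003],[0,0,1,0,0,-0.003],[0,0,1,0,0,-0.003]]]' 1
python3 -c "
from h import *
go(652.6,195.4,8,0.958)"
```

```text
clock: 7.58
eef_pos: [652.2, 188.8, 17.2]
tcp_rot: [-3.139, 0.003, 0.953]
contact_force: [-0.5, -0.4, -0.6]
opening: 1.003
grasp_force: 0.0
go [ 0.028 -0.017  0.046] [-0.001  0.001 -0.002] rows 0.2711484517741719 0.054212254454995244
```

```bash
python3 -m inch '[[[0.02,-0.015,0.02,0,0,-0.002],[0.02,-0.015,0.04,0,0,-0.002],[0.02,-0.015,0.04,0,0,-0.002],[0.02,-0.015,0.04,0,0,-0.002]]]' 1
python3 -c "
from h import *
go(652.6,195.4,8,0.958)"
```

```text
clock: 7.92
eef_pos: [654.1, 195.5, 12.5]
tcp_rot: [3.141, -0.001, 0.96]
contact_force: [-0.1, -0.4, 0.9]
opening: 1.001
grasp_force: 0.0
go [-0.005 -0.006  0.023] [ 0.    -0.     0.001] rows 0.1141981116422192 0.017088500489149065
```

```bash
python3 -m inch '[[[-0.005,-0.004,0.015,0,0,0],[-0.005,-0.004,0.02,0,0,0],[-0.005,-0.004,0.02,0,0,0]]]' 1
python3 -m inch '[[[0,0,0,0,0,0],[0,0,0,0,0,0],[0,0,0,0,0,0],[0,0,0,0,0,0],[0,0,0,0,0,0],[0,0,0,0,0,0],[0,0,0,0,0,0],[0,0,0,0,0,0]]]' -1 60
```

```text
clock: 8.17
eef_pos: [652.2, 194.8, 7.7]
tcp_rot: [-3.142, 0.0, 0.96]
contact_force: [-0.3, 0.5, 0.3]
opening: 1.004
grasp_force: 0.0
clock: 8.83
eef_pos: [652.6, 194.9, 7.9]
tcp_rot: [3.141, -0.0, 0.959]
contact_force: [-1.0, -0.2, 2.6]
opening: 0.219
grasp_force: 59.1
```

```bash
python3 -m inch '[[[0,0,-0.15,0,0,0],[0,0,-0.35,0,0,0],[0,0,-0.55,0,0,0],[-0.16,-0.02,-0.6,0,0,-0.033],[-0.33,-0.05,-0.6,0,0,-0.066],[-0.5,-0.07,-0.6,0,0,-0.1],[-0.66,-0.1,-0.6,0,0,-0.13],[-0.82,-0.12,-0.6,0,0,-0.16]]]'
python3 -c "
from h import *
go(467.8,-1.7,110,1.484)"
```

```text
clock: 9.5
eef_pos: [536.8, 73.5, 127.5]
tcp_rot: [-3.141, 0.0, 1.467]
contact_force: [0.4, -0.3, -1.5]
opening: 0.22
grasp_force: 59.0
go [-0.41  -0.304  0.088] [-0.     0.    -0.005] rows 2.4830093603727947 0.13499567198557805
```

```bash
python3 -m inch '[[[-0.13,-0.1,0.04,0,0,-0.005],[-0.26,-0.2,0.08,0,0,-0.005],[-0.38,-0.28,0.08,0,0,-0.005],[-0.41,-0.3,0.08,0,0,-0.005],[-0.41,-0.3,0.08,0,0,-0.005],[-0.41,-0.3,0.08,0,0,-0.005]]]'
python3 -c "
from h import *
go(467.8,-1.7,28,1.484)"
```

```text
clock: 10.0
eef_pos: [470.9, -0.6, 112.0]
tcp_rot: [3.14, -0.0, 1.477]
contact_force: [0.4, 0.4, -1.6]
opening: 0.22
grasp_force: 59.0
go [-0.007 -0.015  0.42 ] [ 0.    -0.    -0.002] rows 2.0156971934411616 0.05975957527558251
```

```bash
python3 -m inch '[[[-0.007,-0.015,0.15,0,0,-0.002],[-0.007,-0.015,0.3,0,0,-0.002],[-0.007,-0.015,0.39,0,0,-0.002],[-0.007,-0.015,0.42,0,0,-0.002],[-0.007,-0.015,0.42,0,0,-0.002],[-0.007,-0.015,0.42,0,0,-0.002]]]'
python3 -c "
from h import *
go(467.8,-1.7,18,1.484)"
```

```text
clock: 10.5
eef_pos: [468.0, -1.2, 28.0]
tcp_rot: [3.141, -0.0, 1.485]
contact_force: [-0.1, -0.3, -1.3]
opening: 0.223
grasp_force: 59.0
go [-0.003 -0.001  0.05 ] [ 0. -0.  0.] rows 0.2400949914612959 0.007098692434792709
```

```bash
python3 -m inch '[[[-0.002,0,0.015,0,0,0],[-0.002,0,0.03,0,0,0],[-0.002,0,0.045,0,0,0],[-0.002,0,0.05,0,0,0],[-0.002,0,0.05,0,0,0]]]'
```

```text
clock: 10.92
eef_pos: [467.2, -2.2, 17.9]
tcp_rot: [3.141, -0.0, 1.484]
contact_force: [0.2, 0.7, -1.7]
opening: 0.218
grasp_force: 59.1
```

```bash
python3 -m inch '[[[0,0,0.004,0,0,0],[0,0,0.008,0,0,0],[0,0,0.008,0,0,0]]]'
python3 -m inch '[[[0,0,0,0,0,0],[0,0,0,0,0,0],[0,0,0,0,0,0],[0,0,0,0,0,0],[0,0,-0.01,0,0,0],[0,0,-0.02,0,0,0]]]' 1
python3 -m inch '[[[0,0,-0.15,0,0,0],[0,0,-0.35,0,0,0],[0,0,-0.55,0,0,0],[0,0,-0.75,0,0,0],[0,0,-0.95,0,0,0],[0,0,-1,0,0,0]]]' 1
python3 -c "
from h import *
go(410,215,219,-0.2)"
```

```text
clock: 11.17
eef_pos: [467.2, -2.2, 17.8]
tcp_rot: [3.141, -0.0, 1.484]
contact_force: [-7.1, 0.8, 28.7]
opening: 0.219
grasp_force: 63.2
clock: 11.67
eef_pos: [466.6, -2.1, 20.0]
tcp_rot: [-3.141, 0.0, 1.484]
contact_force: [0.4, 0.0, 0.2]
opening: 0.996
grasp_force: 0.0
clock: 12.17
eef_pos: [469.6, -2.2, 226.2]
tcp_rot: [3.133, -0.001, 1.484]
contact_force: [2.1, 0.1, 0.1]
opening: 1.002
grasp_force: 0.0
go [ 1.056 -0.391  0.033] [ 0.002 -0.002  0.536] rows 5.4032105909572 13.476645132140833
```

```bash
python3 -m inch '[[[0.12,-0.05,0,0,0,0.035],[0.25,-0.1,0,0,0,0.073],[0.4,-0.15,0,0,0,0.112],[0.55,-0.2,0,0,0,0.15],[0.7,-0.25,0,0,0,0.19],[0.85,-0.3,0,0,0,0.23],[0.95,-0.35,0,0,0,0.26],[1,-0.39,0,0,0,0.3]]]' 1
python3 -c "
from h import *
go(420,215,219,-0.17)"
```

```text
clock: 12.83
eef_pos: [405.8, 206.2, 219.9]
tcp_rot: [-3.141, -0.0, 0.539]
contact_force: [0.4, -0.4, 0.9]
opening: 1.0
grasp_force: 0.0
go [ 0.084 -0.001  0.004] [-0.     0.     0.226] rows 0.40142707885307205 5.67598770440024
```

```bash
python3 -m inch '[[[0.03,0,0,0,0,0.035],[0.08,0,0,0,0,0.073],[0.08,0,0,0,0,0.112],[0.08,0,0,0,0,0.15],[0.08,0,0,0,0,0.19],[0.08,0,0,0,0,0.226],[0.08,0,0,0,0,0.226],[0.08,0,0,0,0,0.226]]]' 1
python3 - <<'E'
from h import *
c=cam("wrist");im=r.grab_frame("wrist")
t=np.ascontiguousarray(top(c,im,320,520,130,310,40,3))
for k in range(0,200,20): cv2.putText(t,str(320+k),(k*3,535),0,.4,(255,255,255))
for k in range(0,180,20): cv2.putText(t,str(310-k),(0,k*3+8),0,.4,(255,255,255))
save("wga2",t)
im=r.grab_frame("scene");save("sc3",cv2.resize(im[180:330,190:420],None,fx=3,fy=3))
E
```

```text
clock: 13.5
eef_pos: [420.0, 212.0, 219.8]
tcp_rot: [3.141, 0.0, -0.162]
contact_force: [-0.1, -0.2, 0.9]
opening: 1.001
grasp_force: 0.0
```

View pics/wga2.png

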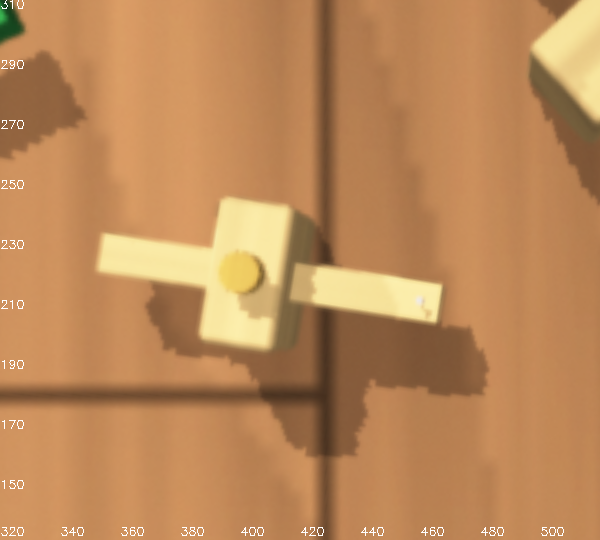

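View pics/sc3.png

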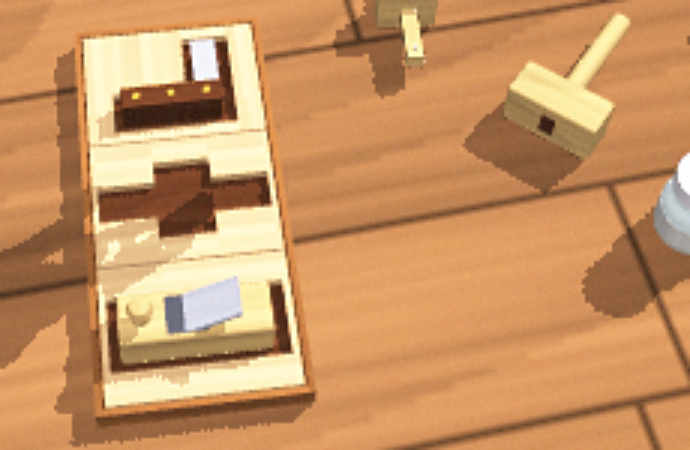

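The square and plane both sit in their recesses (scene crop (205,85) and (195,320)). The gauge's head-top corners are at crop (222,197), (294,207), (272,350) and (200,338), so its centre is (402.3,219) at yaw -0.148.

```bash
python3 -c "
from h import *
go(402.3,219,20,-0.148)"
python3 -m inch '[[[-0.09,-0.02,0.05,0,0,-0.004],[-0.093,-0.02,0.25,0,0,-0.004],[-0.093,-0.02,0.45,0,0,-0.004],[-0.093,-0.02,0.6,0,0,-0.004]]]' 1
python3 -c "
from h import *
go(402.3,219,20,-0.148)"
```

```text
go [-0.094 -0.02   1.   ] [ 0.     0.    -0.005] rows 4.816822988133626 0.11526879277387787
clock: 13.93
eef_pos: [401.8, 218.9, 98.3]
tcp_rot: [-3.142, -0.0, -0.15]
contact_force: [-0.6, 0.3, -0.2]
opening: 0.997
grasp_force: 0.0
go [ 0.002 -0.001  0.391] [-0.    -0.    -0.001] rows 1.8774355763904416 0.016929658400439255
```

```bash
python3 -m inch '[[[0.002,0,0.15,0,0,0],[0.002,0,0.3,0,0,0],[0.002,0,0.4,0,0,0],[0.002,0,0.43,0,0,0],[0.002,0,0.45,0,0,0],[0.002,0,0.45,0,0,0],[0.002,0,0.45,0,0,0]]]' 1
python3 -c "
from h import *
go(402.3,219,8,-0.148)"
```

```text
clock: 14.52
eef_pos: [403.7, 219.5, 11.0]
tcp_rot: [-3.141, -0.001, -0.153]
contact_force: [-0.2, 0.1, 1.0]
opening: 0.993
grasp_force: 0.0
go [-0.006  0.004  0.015] [-0.    -0.    -0.001] rows 0.080574166419363 0.039122731364929886
```

```bash
python3 -m inch '[[[-0.006,0.003,0.01,0,0,0],[-0.006,0.003,0.015,0,0,0],[-0.006,0.003,0.015,0,0,0]]]' 1
python3 -m inch '[[[0,0,0,0,0,0],[0,0,0,0,0,0],[0,0,0,0,0,0],[0,0,0,0,0,0],[0,0,0,0,0,0],[0,0,0,0,0,0],[0,0,0,0,0,0],[0,0,0,0,0,0]]]' -1 60
python3 -m inch '[[[0,0,-0.15,0,0,0],[0,0,-0.35,0,0,0],[0,0,-0.5,0,0,-0.03],[0.1,0.15,-0.5,0,0,-0.07],[0.18,0.32,-0.5,0,0,-0.11],[0.27,0.48,-0.5,0,0,-0.15],[0.35,0.65,-0.5,0,0,-0.19],[0.45,0.8,-0.5,0,0,-0.23]]]'
python3 -c "
from h import *
go(553.2,-0.8,110,1.484)"
```

```text
clock: 14.77
eef_pos: [402.0, 218.9, 7.7]
tcp_rot: [-3.141, -0.001, -0.153]
contact_force: [0.3, -0.0, -0.4]
opening: 0.998
grasp_force: 0.0
clock: 15.43
eef_pos: [401.8, 218.8, 7.5]
tcp_rot: [-3.141, -0.0, -0.153]
contact_force: [-2.1, -1.3, 7.1]
opening: 0.572
grasp_force: 62.2
clock: 16.1
eef_pos: [462.1, 54.4, 107.2]
tcp_rot: [-3.141, 0.0, 0.485]
contact_force: [0.6, -0.2, -1.3]
opening: 0.574
grasp_force: 62.9
go [ 0.274  0.457 -0.014] [-0.     0.    -0.318] rows 2.5560206301019126 7.994459037795763
```

```bash
python3 -m inch '[[[0.05,0.08,0,0,0,-0.035],[0.1,0.16,-0.01,0,0,-0.073],[0.15,0.25,-0.01,0,0,-0.112],[0.2,0.34,-0.01,0,0,-0.15],[0.25,0.42,-0.01,0,0,-0.19],[0.274,0.457,-0.01,0,0,-0.23],[0.274,0.457,-0.01,0,0,-0.27],[0.274,0.457,-0.01,0,0,-0.305]]]'
python3 -c "
from h import *
go(553.2,-0.8,30,1.484)"
```

```text
clock: 16.77
eef_pos: [553.6, -0.3, 108.8]
tcp_rot: [-3.141, 0.0, 1.443]
contact_force: [0.3, -0.1, -1.0]
opening: 0.578
grasp_force: 62.8
go [-0.003 -0.002  0.394] [-0.     0.    -0.013] rows 1.8888466712999648 0.32867442226270993
```

```bash
python3 -m inch '[[[-0.003,-0.002,0.1,0,0,-0.013],[-0.003,-0.002,0.25,0,0,-0.013],[-0.003,-0.002,0.37,0,0,-0.013],[-0.003,-0.002,0.4,0,0,-0.013],[-0.003,-0.002,0.42,0,0,-0.013],[-0.003,-0.002,0.44,0,0,-0.013],[-0.003,-0.002,0.45,0,0,-0.013],[-0.003,-0.002,0.45,0,0,-0.013]]]'
python3 -c "
from h import *
go(553.2,-0.8,17.5,1.484)"
```

```text
clock: 17.43
eef_pos: [553.5, -0.4, 19.8]
tcp_rot: [3.14, -0.0, 1.478]
contact_force: [0.7, 0.1, -0.7]
opening: 0.575
grasp_force: 62.7
go [-0.002 -0.001  0.011] [ 0.    -0.    -0.002] rows 0.056021511410587595 0.04683605979919752
```

```bash
python3 -m inch '[[[0,0,0.006,0,0,0],[0,0,0.012,0,0,0],[0,0,0.012,0,0,0]]]'
python3 -m inch '[[[0,0,0,0,0,0],[0,0,0,0,0,0],[0,0,0,0,0,0],[0,0,0,0,0,0],[0,0,-0.01,0,0,0],[0,0,-0.02,0,0,0]]]' 1
python3 -m inch '[[[0,0,-0.15,0,0,0],[0,0,-0.35,0,0,0],[0,0,-0.55,0,0,0],[0,0,-0.75,0,0,0],[0,0,-0.95,0,0,0],[0,0,-1,0,0,0]]]' 1
python3 -m inch '[[[-0.15,0.1,0,0,0,0],[-0.3,0.2,0,0,0,0],[-0.45,0.3,0,0,0,0],[-0.6,0.4,0,0,0,0],[-0.75,0.5,0,0,0,0],[-0.9,0.6,0,0,0,0],[-1,0.6,0,0,0,0],[-1,0.6,0,0,0,0]]]' 1
python3 - <<'E'
from h import *
a=r.grab_frame("scene");b=r.grab_frame("side")
save("fin",np.vstack([cv2.resize(a[180:330,190:420],(600,390)),]));save("fin_full",a)
save("fin2",np.vstack([cv2.resize(b[200:300,220:400],(450,250)),cv2.resize(a,(450,338))]))
# rectangles of the dark recess floors still seen, and image change around the look-alikes
d=np.abs(a.astype(int)-np.load("scene.npy")).max(2)
for n,u,v in(("mitre",145,290),("mallet",378,210),("sand",148,209),("blk2",77,325),("jar",423,247)):print(n,np.percentile(d[v-25:v+25,u-25:u+25],95))
E
```

```text
clock: 17.68
eef_pos: [553.5, -0.3, 17.5]
tcp_rot: [3.14, -0.0, 1.478]
contact_force: [-0.6, -0.4, 4.5]
opening: 0.576
grasp_force: 63.0
clock: 18.18
eef_pos: [552.7, -0.4, 20.7]
tcp_rot: [-3.141, 0.0, 1.478]
contact_force: [-0.7, 0.5, -0.5]
opening: 1.004
grasp_force: 0.0
clock: 18.68
eef_pos: [555.8, -0.4, 227.5]
tcp_rot: [3.133, -0.001, 1.478]
contact_force: [1.9, -1.1, 0.4]
opening: 1.003
grasp_force: 0.0
clock: 19.35
eef_pos: [653.8, -214.6, 219.8]
tcp_rot: [-3.141, 0.001, 1.475]
contact_force: [-0.8, 0.2, 0.1]
opening: 1.002
grasp_force: 0.0
mitre 150.0
mallet 8.0
sand 224.0
blk2 8.0
jar 8.0
```

View pics/fin2.png

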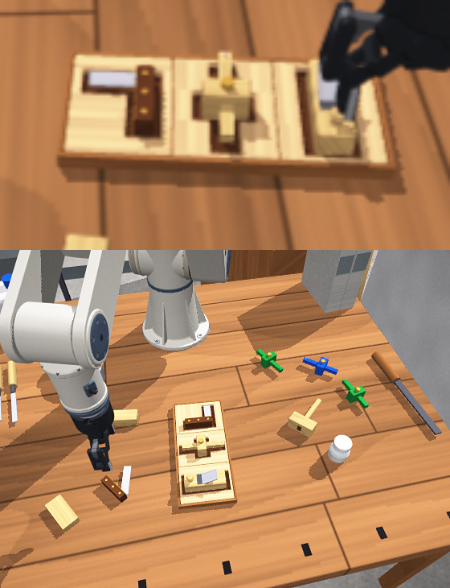

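View pics/fin.png

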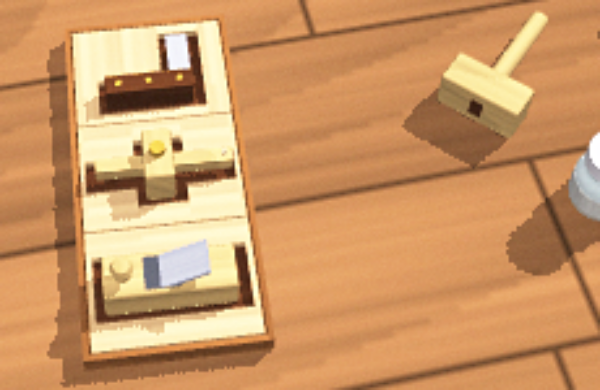

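All three tools sit flat in their own recesses: square at (150,85), gauge at (158,165) and plane at (175,280). The arm stands clear at z≈220 mm. The image changes at the mitre square and the sanding block are the arm and its shadow in front of them. Handing in.

```bash
python3 -c "
from rig import r
print(r.sign_off())"
```

```text
the job is handed in; nothing more can be done
None
```

I put the try square, marking gauge and block plane into their own recesses and released them, and handed the job in at about 19.5 s; the look-alikes and jar showed no sign of having moved, but no verdict came back.

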